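# Park the coffee tamper in its slotted dock

### The arm

A 7-joint arm with a two-finger parallel gripper is mounted at the origin on a cart in front of the work surface, level with it; the furniture and walls round the work are solid. World frame = base frame: x ahead of the robot, y to its left, z up, the work surface at z = 0. Lengths are in m, angles in rad, forces in N, time in s.
With the tool pointing down it reaches from about 0.425 to 0.925 m from the base axis. Payload 6.8 kg.
Tool frame: the origin (TCP) lies on the centre line of the jaws, within the pads' length; the fingertips stand 8 mm ahead of it and the grasp point (between the pads) lies 11 mm behind it (bot.tips_ahead is the distance from the TCP to the fingertips, in m); z points along the fingers, y is the line along which they close (so a half turn about z gives the same grasp; the last joint's range is limited). The gripper opens to 85 mm and grips with 20 to 120 N. Pads are 22 mm wide; open, the fingers measure 114 mm over their backs; the gripper's body (76 mm by 85 mm) begins 54 mm behind the grasp point. The pads swing forward as they close: fully open they stand 13 mm farther back than shut.
Start: joints at [1.115, 0.477, 0.022, 1.555, -0.011, 1.109, -0.083], TCP at [0.23, -0.635, 0.239] pointing down, gripper open.
Joint ranges: [-2.96, 2.96], [-0.34, 2.1], [-1.41, 1.46], [0.24, 2.44], [-1.37, 4.51], [0.17, 1.92], [-2.96, 2.96]. Speed limits (rad/s): [2.39, 2.39, 3.14, 3.14, 3.14, 3.14, 3.14].

### API

Orientations are given as a unit quaternion [w, x, y, z].
In Python, from station import bot gives the robot as it stands.
- The arm moves only by the tool send_rows, never from a script. Its argument "deltas" is text: rows parted by semicolons, each of 4 numbers parted by spaces: the shift along the tool's x, y, z in m, then the turn about the tool's z in degrees. In form: x y z spin; .... A call has 1 to 5 rows; each row is the pose to reach, as a shift and turn from the pose commanded when the call began, along the tool's axes at that moment; what a row does not reach only later rows make up. A row lasts 1/10 s, in which the tool goes at most 50 mm and 8.59 degrees, less where a joint would pass 70% of its speed; a pose out of reach is approached as far as the arm can. A call with a gripper value outside its range is refused whole. "claw" is the opening, from 0 (shut) to 1 (fully open), set as the call begins (left out, the last holds). The fingers move at their own pace and stop on an object; "force" is the grip in N (left out, the last holds). Time passes only in rows, so rows that repeat a pose let the fingers close. It gives the time, the measured TCP pose, the force, the opening and the grip force at its end, in the units of the state.
- bot.get_obs(): the state, without advancing time (a new reading comes with each control period).
- bot.read_camera(name): name is "side" or "top" or "wrist"; returns a dict with "img" (384x512x3 uint8, red, green, blue), "depth" (384x512 float32, m along the optical axis (not along the pixel's ray), 0 where there is no reading), "fx", "fy", "cx", "cy" (pixels), "camera_from_world" (4x4, takes a point from world to camera coordinates). Camera axes: x right, y up, looking along -z (the intrinsics and any distortion apply to the point x, -y, -z); pixel columns grow to the right and rows downward; lengths in m; the calibration is good to about 2 mm. A picture is of the moment at which its call begins.
- bot.hand_in(): hands the job in; it is judged then, once.
Trained networks look in a picture, given as the dict that the camera call returned (one of the last four; its "shot" number tells which), for a name from the list of things; names that differ only in an ending like _2 or _b are one class to them, and where a whole thing is asked for, a point or a joint stands for the part that bears it (a point fixed in the world has none). Each returns a list of dicts, best first, with "confidence" (0 to 1); they miss things now and then, are a little off and sometimes report something else, mostly with a low value. They report only what shows in the picture. A call takes as long as a camera call. They do not tell look-alikes from the thing itself.
- bot.masks_of(picture, query): "mask" (384x512 bool, what is visible of it).
- bot.landmark_of(picture, query): "xyz" ([x, y, z] in m, in world coordinates, good to about 4 mm: a listed point, or the origin of a listed thing).
The state is a dict: "t": time; "q": joint angles; "joint_vel": joint speeds; "joint_torque": joint torques, N m; "eef_pos": TCP position; "tool_rot": TCP orientation; "contact_force": force on the tool from outside, world axes, zero at the start; "torque": the same for the moment, N m; "gripper_width": opening from 0.0 (shut) to 1.0 (fully open); "grasp_force": force on a finger pad.
Only numpy, scipy, OpenCV 4.12 (cv2) and the standard library are available. Lean on these libraries where they do the work, as an engineer would, in place of code of your own. Each camera call takes 0.05 s, during which the arm holds its last target. There are 200 camera calls.

### The job

Put the coffee tamper away in its dock: with the tamper upright, slide it in through the open end so that its wide foot runs under the roof plate and its neck along the slot, fully home against the end of the slot. Leave it standing there upright on the counter, and leave the jigger and the small tap nozzle where they stand.

Things in the scene. Friction and masses are not known exactly. Their poses are not given: they have to be found in the camera images.
- tamper_grip (a point): Loose coffee tamper, 110 mm tall, 0.25-0.5 kg, round: steel disc foot 58 mm across, 12 mm thick; steel neck 16 mm across up to 56 mm; black grip 26-32 mm across from there to the top. This point: on the axis in mid-grip, 82 mm above the foot's underside; hold it here, 31 mm wide, to keep the fingers above the dock's roof. z is up along the axis.
- dock: Fixed dark steel dock, 100 (x) x 92 (y) x 33 mm high, no floor. Roof 5 mm thick, underside 28 mm up; walls 6 mm at the sides and back, 80 mm between the sides. Front (x = -50) open; roof slot 36 mm wide on y = 0 from the front to x = +20: fully home, the neck touches its end, tamper axis at x = +12. Origin: centre of underside, on the counter; x level, from open front to back; z up.
- jigger: Steel hourglass-shaped bar measure, 45 mm across and 87 mm tall, standing loose; a bystander. Origin: centre of its underside.
- spare_nozzle: Small chromed tap nozzle standing on its flange, 29 mm across and 62 mm tall, loose; a bystander. Origin: centre of its underside.
Mind the look-alikes: they are no part of the job. Leave any green look-alike of the part that bears tamper_grip alone.

How it is judged:
At the end, for the whole second after the job is handed in: The tamper stands at rest, upright within 10 degrees, foot on the counter (5 mm) under the dock's roof, its axis within 20 mm of the slot's middle line and at least -6 mm (at most +30 mm) along the dock's x, i.e. within 18 mm of home; jigger and nozzle within 30 mm of where they stood (x of tamper_grip in the frame of dock between -0.006 and 0.03 m and y of tamper_grip in the frame of dock between -0.02 and 0.02 m and z of tamper_grip in the frame of dock below 0.087 m and angle between tamper_grip's own z axis and vertical below 0.17 rad and linear speed of tamper below 0.02 m/s and distance of each of jigger, spare_nozzle from where it was at the start of the episode below 0.03 m); the robot touches nothing.
It fails at once if the tamper is tipped more than about 35 degrees (angle between tamper_grip's own z axis and vertical above 0.6 rad).
It fails at once if the jigger is moved by more than 30 mm (distance of jigger from where it was at the start of the episode above 0.03 m).
It fails at once if the nozzle is moved by more than 30 mm (distance of spare_nozzle from where it was at the start of the episode above 0.03 m).
It also fails if it takes over 38 s, if anything falls off the work surface, if the arm or the gripper's body presses on something with over 40 N, if the wrist force passes 120 N, or if a joint passes its speed limit or range.

## Working session

There is one attempt and no reset: what is moved stays moved. The work goes in short steps, Python scripts to look and compute and a tool call to move; the robot and the scene stay as the last step left them, time stands still between calls to the robot, and variables do not carry over. Pictures are saved under pics/ and viewed, at most 10 in all, crops included, and the job is handed in when it is done.

Besides the shell and the picture viewer there is one more tool, called after ">>>" in YAML: its name, and indented under it one key for each argument. send_rows: Moves the arm, as the interface text tells. Its arguments: {"type":"object","properties":{"deltas":{"type":"string"},"claw":{"type":"number"},"force":{"type":"number"}},"required":["deltas"]}

```bash
mkdir -p pics; cat > h.py <<'E'
import numpy as np, cv2
from station import bot
def world(p,mask):
    v,u=np.nonzero(mask&(p["depth"]>0)); d=p["depth"][v,u]
    c=np.c_[(u-p["cx"])/p["fx"]*d,-(v-p["cy"])/p["fy"]*d,-d,np.ones(len(d))]
    return (c@np.linalg.inv(p["camera_from_world"]).T)[:,:3]
E
cat > a.py <<'E'
from h import *
o=bot.get_obs(); print(o["t"],o["eef_pos"],o["tool_rot"],o["gripper_width"])
ims=[]
for c in ["top","side"]:
    p=bot.read_camera(c); im=p["img"][:,:,::-1].copy(); ims.append(im)
    for n in ["tamper_grip","dock","jigger","spare_nozzle"]:
        for r in bot.landmark_of(p,n): print(c,n,np.round(r["xyz"],3),round(r["confidence"],2))
        for r in bot.masks_of(p,n):
            m=r["mask"]; v,u=np.nonzero(m); w=world(p,m)
            print("  mask",round(r["confidence"],2),"px",u.mean().round(),v.mean().round(),"rgb",p["img"][m].mean(0).round(),"lo",np.percentile(w,2,axis=0).round(3),"hi",np.percentile(w,98,axis=0).round(3))
cv2.imwrite("pics/top0.png",ims[0]); cv2.imwrite("pics/side0.png",ims[1])
E
python3 a.py
```

```text
0.0 [ 0.22984493 -0.63405185  0.23832285] [-8.83159125e-04  9.84916395e-01  1.73028498e-01 -2.30098103e-04] 0.9966321847322728
top tamper_grip [ 0.599 -0.364  0.084] 0.78
top tamper_grip [ 0.389 -0.328  0.082] 0.62
  mask 0.74 px 307.0 254.0 rgb [121. 122. 120.] lo [ 0.362 -0.349  0.002] hi [ 0.413 -0.302  0.11 ]
  mask 0.7 px 320.0 156.0 rgb [ 76. 117.  81.] lo [ 0.569 -0.391  0.   ] hi [ 0.621 -0.338  0.11 ]
top dock [ 0.583 -0.22   0.001] 0.79
top dock [0.537 0.008 0.001] 0.26
  mask 0.59 px 256.0 162.0 rgb [95. 96. 95.] lo [ 0.525 -0.282 -0.002] hi [ 0.639 -0.164  0.036]
top jigger [ 0.511 -0.382 -0.001] 0.97
  mask 0.89 px 332.0 193.0 rgb [118. 116. 111.] lo [ 0.491 -0.4    0.006] hi [ 0.529 -0.362  0.087]
top spare_nozzle [0.538 0.012 0.004] 0.46
  mask 0.47 px 148.0 186.0 rgb [133. 133. 132.] lo [ 0.53  -0.006  0.004] hi [0.554 0.017 0.062]
side tamper_grip [ 0.594 -0.363  0.083] 0.92
side tamper_grip [ 0.389 -0.33   0.081] 0.76
side tamper_grip [ 0.583 -0.219  0.001] 0.72
  mask 0.81 px 256.0 161.0 rgb [ 76. 121.  81.] lo [ 0.57  -0.389  0.003] hi [ 0.619 -0.337  0.108]
  mask 0.64 px 326.0 196.0 rgb [123. 120. 118.] lo [ 0.363 -0.347  0.002] hi [ 0.414 -0.301  0.109]
side dock [ 0.584 -0.22  -0.001] 0.66
  mask 0.57 px 226.0 196.0 rgb [112. 111. 109.] lo [ 0.52  -0.278 -0.   ] hi [ 0.644 -0.157  0.035]
side jigger [ 0.513 -0.378  0.   ] 0.57
  mask 0.72 px 289.0 166.0 rgb [147. 143. 137.] lo [ 0.491 -0.532 -0.001] hi [ 0.582 -0.359  0.086]
side spare_nozzle [ 0.542  0.014 -0.003] 0.54
  mask 0.53 px 174.0 267.0 rgb [152. 151. 149.] lo [0.53  0.001 0.002] hi [0.552 0.022 0.061]
  mask 0.17 px 226.0 195.0 rgb [109. 109. 107.] lo [ 0.522 -0.273  0.003] hi [ 0.639 -0.159  0.035]
```

```bash
cat > b.py <<'E'
from h import *
p=bot.read_camera("top"); w=world(p,np.ones((384,512),bool)); 
m=(np.abs(w[:,0]-.583)<.09)&(np.abs(w[:,1]+.22)<.09)&(w[:,2]>.026)&(w[:,2]<.042)
q=w[m]; 
# 1 mm grid of roof height pts
g=np.zeros((180,180),np.uint8); i=np.round((q[:,:2]-[.493,-.31])*1000).astype(int).clip(0,179)
g[179-i[:,0],179-i[:,1]]=255   # up = +x, left = +y
g=cv2.morphologyEx(g,cv2.MORPH_CLOSE,np.ones((5,5)))
print(cv2.minAreaRect(q[:,:2].astype(np.float32)*1000), len(q))
im=p["img"][100:290,120:380,::-1]
a=cv2.resize(im,(780,570),interpolation=cv2.INTER_CUBIC); cv2.imwrite("pics/top1.png",a)
cv2.imwrite("pics/grid.png",cv2.resize(g,None,fx=3,fy=3,interpolation=cv2.INTER_NEAREST))
E
python3 b.py
```

```text
((583.0891723632812, -221.7608184814453), (92.36125183105469, 100.37451171875), 48.57033920288086) 1441
```

View pics/top1.png

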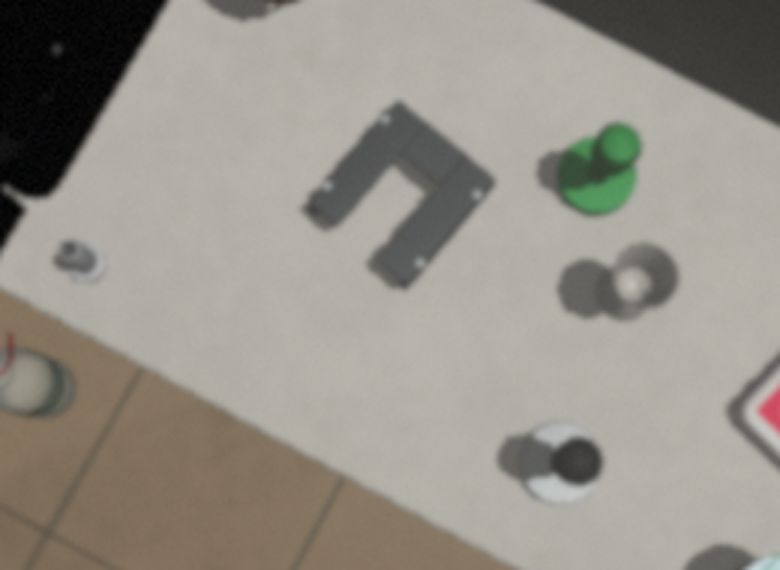

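View pics/grid.png

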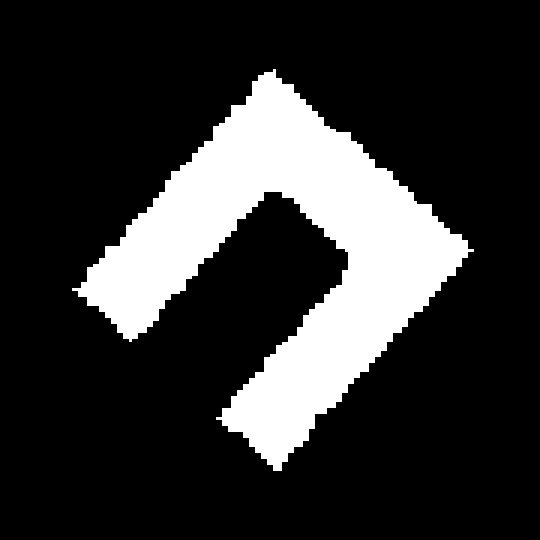

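The top picture shows the real tamper (black grip) at about (575,460). The green look-alike is at (600,170), the jigger at (640,275) and the nozzle at (78,258). The dock is at (400,195), with its open end to the lower left. The grid gives a dock x heading of about -41.5° and a centre of (0.583, -0.2215).

>>> send_rows:
  deltas: "0.03 -0.028 0 0; 0.065 -0.06 0 0; 0.1 -0.092 0 0; 0.135 -0.124 0 0; 0.17 -0.156 0 0"
  claw: 1

```text
t: 1.45
eef_pos: [0.3374, -0.4283, 0.2395]
tool_rot: [0.0, 0.985, 0.173, 0.0]
contact_force: [1.4, -0.4, 0.6]
gripper_width: 1.0
grasp_force: 0.0
```

>>> send_rows:
  deltas: "0.035 -0.032 0 -6; 0.065 -0.06 0 -13; 0.083 -0.076 0 -20; 0.083 -0.076 0 -28; 0.083 -0.076 0 -28"

```text
t: 1.95
eef_pos: [0.3893, -0.3296, 0.2396]
tool_rot: [0.0, 0.913, 0.408, 0.0]
contact_force: [-1.4, -0.3, 0.3]
gripper_width: 0.996
grasp_force: 0.0
```

```bash
cat >> h.py <<'E'
from scipy.spatial.transform import Rotation as R
def rot(o): return R.from_quat(o["tool_rot"],scalar_first=True)
def todelta(*t):
    o=bot.get_obs(); return rot(o).inv().apply(np.array(t)-o["eef_pos"]).round(4)
def status():
    o=bot.get_obs(); M=rot(o).as_matrix(); print("t",round(o["t"],2),"tcp",o["eef_pos"].round(4) if hasattr(o["eef_pos"],"round") else o["eef_pos"],"tool x",M[:,0].round(3),"y",M[:,1].round(3),"z",M[:,2].round(3),"F",np.round(o["contact_force"],1),"w",o["gripper_width"],o["grasp_force"],"q",np.round(o["q"],2))
def tamper(cams=("top","side")):
    for c in cams:
        p=bot.read_camera(c)
        for r in bot.landmark_of(p,"tamper_grip"): print(c,np.round(r["xyz"],4),round(r["confidence"],2))
        for r in bot.masks_of(p,"tamper_grip"):
            w=world(p,r["mask"]); q=w[w[:,2]>.095]
            if len(q)>3: print("   top-part mean",q.mean(0).round(4),"rgb",p["img"][r["mask"]].mean(0).round(),len(q))
    return p
E
python3 - <<'E'
from h import *
status()
p=tamper(("top","side","wrist")); cv2.imwrite("pics/wrist1.png",p["img"][:,:,::-1])
print(todelta(.389,-.329,.2))
E
```

```text
t 1.95 tcp [ 0.3893 -0.3296  0.2396] tool x [0.668 0.744 0.   ] y [ 0.744 -0.668  0.001] z [ 0. -0. -1.] F [-1.4 -0.3  0.3] w 0.9960640819808229 0.0 q [ 0.75  0.22 -0.2   1.93  0.05  1.   -0.2 ]
top [ 0.6004 -0.3642  0.0799] 0.79
top [ 0.3888 -0.3268  0.0852] 0.61
   top-part mean [ 0.3893 -0.3222  0.1069] rgb [126. 128. 126.] 139
side [ 0.3916 -0.3301  0.0803] 0.82
side [ 0.597  -0.3637  0.0805] 0.59
   top-part mean [ 0.387  -0.3213  0.1038] rgb [124. 122. 119.] 138
   top-part mean [ 0.5936 -0.3586  0.1036] rgb [ 84. 126.  87.] 104
wrist [ 0.3872 -0.3252  0.085 ] 0.87
wrist [ 0.595  -0.3671  0.0817] 0.57
   top-part mean [ 0.5904 -0.3621  0.1063] rgb [ 26. 115.  53.] 1260
   top-part mean [ 0.389  -0.3258  0.1073] rgb [106. 110. 111.] 799
[ 0.0014 -0.0008  0.0393]
```

>>> send_rows:
  deltas: "0.002 -0.002 0.035 0; 0.002 -0.002 0.07 0; 0.002 -0.002 0.105 0; 0.002 -0.002 0.14 0; 0.002 -0.002 0.166 0"

```text
t: 2.9
eef_pos: [0.388, -0.3271, 0.0713]
tool_rot: [-0.001, 0.914, 0.406, -0.0]
contact_force: [-0.3, -0.1, -0.7]
gripper_width: 1.002
grasp_force: 0.0
```

>>> send_rows:
  deltas: "0 0 0 0; 0 0 0 0; 0 0 0 0; 0 0 0 0; 0 0 0 0"
  claw: 0
  force: 50

```text
t: 3.4
eef_pos: [0.3894, -0.3279, 0.0751]
tool_rot: [0.001, 0.914, 0.406, 0.001]
contact_force: [-1.9, 1.1, 7.1]
gripper_width: 0.345
grasp_force: 48.8
```

>>> send_rows:
  deltas: "0 0 0 0; 0 0 0 0; 0 0 0 0; 0 0 0 0; 0 0 0 0"

```text
t: 3.9
eef_pos: [0.3894, -0.3279, 0.0751]
tool_rot: [0.001, 0.914, 0.406, 0.001]
contact_force: [-1.5, 1.0, 6.2]
gripper_width: 0.349
grasp_force: 48.8
```

>>> send_rows:
  deltas: "0 0 -0.008 0; 0.02 -0.007 -0.008 0; 0.045 -0.017 -0.008 0; 0.07 -0.027 -0.008 0; 0.095 -0.031 -0.008 0"

```text
t: 4.4
eef_pos: [0.429, -0.235, 0.082]
tool_rot: [-0.0, 0.914, 0.406, -0.0]
contact_force: [0.6, -0.8, -3.5]
gripper_width: 0.346
grasp_force: 49.9
```

>>> send_rows:
  deltas: "0.025 0 0 0; 0.05 0 0 0; 0.075 0 0 0; 0.1 0 0 0; 0.112 0 0 0"

```text
t: 4.9
eef_pos: [0.5063, -0.1508, 0.0822]
tool_rot: [0.0, 0.913, 0.407, 0.001]
contact_force: [0.3, -0.4, -2.6]
gripper_width: 0.353
grasp_force: 49.8
```

>>> send_rows:
  deltas: "0 0 0 0; 0 0 0 0"

```text
t: 5.1
eef_pos: [0.5034, -0.154, 0.0813]
tool_rot: [0.0, 0.914, 0.406, -0.001]
contact_force: [-0.2, -0.4, -3.8]
gripper_width: 0.35
grasp_force: 49.9
```

```bash
python3 - <<'E'
from h import *
status(); p=tamper(("top","side"))
cv2.imwrite("pics/side2.png",cv2.resize(p["img"][100:300,110:380,::-1],(800,592)))
a=np.radians(-41.5)
e=np.array(bot.get_obs()["eef_pos"])[:2]-[.583,-.2215]
print("tcp in dock",e@[np.cos(a),np.sin(a)],e@[-np.sin(a),np.cos(a)])
w=world(p,np.ones((384,512),bool))
for q in [w]:
    m=(np.abs(q[:,0]-.583)<.09)&(np.abs(q[:,1]+.22)<.09)&(q[:,2]>.028)&(q[:,2]<.04)
    print(cv2.minAreaRect(q[m][:,:2].astype(np.float32)*1000))
E
```

```text
t 5.1 tcp [ 0.5034 -0.154   0.0813] tool x [ 0.671  0.742 -0.001] y [ 0.742 -0.671 -0.   ] z [-0.001 -0.001 -1.   ] F [-0.2 -0.4 -3.8] w 0.3495916680546868 49.857196861412376 q [ 0.34  0.46 -0.21  2.03  0.15  0.67 -0.69]
top [ 0.5951 -0.3648  0.083 ] 0.68
   top-part mean [ 0.5933 -0.3634  0.1061] rgb [ 84. 129.  89.] 183
side [ 0.506  -0.1601  0.0861] 0.64
side [ 0.5964 -0.3671  0.0837] 0.61
side [ 0.5436  0.0108 -0.002 ] 0.15
   top-part mean [ 0.5092 -0.1431  0.1045] rgb [135. 135. 132.] 46
tcp in dock -0.10412425441853303 -0.0017727985397775732
((564.6604614257812, -198.29017639160156), (88.63700866699219, 168.50238037109375), 64.79520416259766)
```

View pics/side2.png

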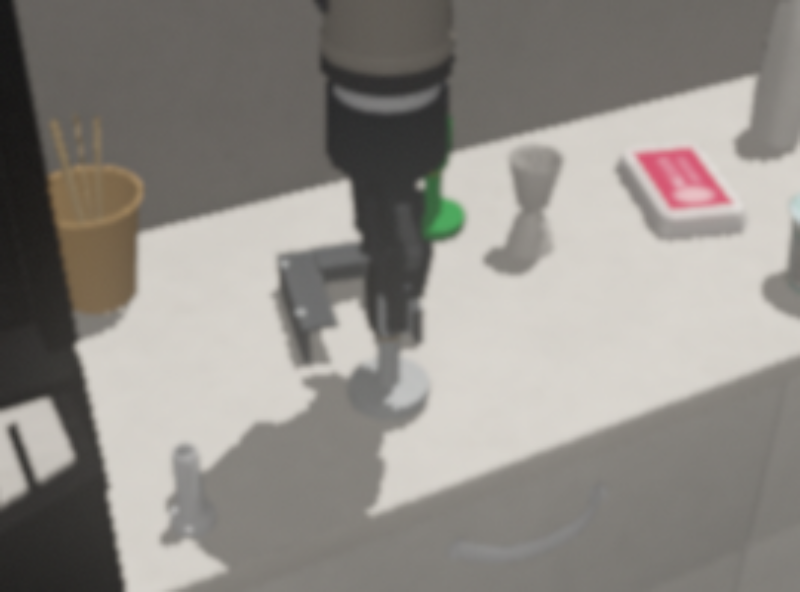

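The side picture shows the tamper held upright: foot at about (390,390), just off the counter, in front of the dock's open end. Next I slide it in.

>>> send_rows:
  deltas: "0.002 0.015 0.002 0; 0.002 0.03 0.002 0; 0.002 0.045 0.002 0; 0.003 0.06 0.002 0; 0.003 0.06 0.002 0"

```text
t: 5.9
eef_pos: [0.5522, -0.1929, 0.0794]
tool_rot: [0.001, 0.914, 0.405, 0.001]
contact_force: [0.7, -0.1, -3.3]
gripper_width: 0.353
grasp_force: 50.1
```

>>> send_rows:
  deltas: "0 0.015 0 0; 0 0.03 0 0; 0 0.04 0 0; 0 0.048 0 0; 0 0.048 0 0"

```text
t: 6.4
eef_pos: [0.5868, -0.2238, 0.0792]
tool_rot: [0.0, 0.914, 0.406, 0.0]
contact_force: [-0.1, 0.2, -3.5]
gripper_width: 0.351
grasp_force: 50.2
```

```bash
python3 - <<'E'
from h import *
status(); p=tamper(("top","side"))
cv2.imwrite("pics/side3.png",cv2.resize(p["img"][130:250,150:312,::-1],(800,592)))
a=np.radians(-41.5)
e=np.array(bot.get_obs()["eef_pos"])[:2]-[.583,-.2215]
print("tcp in dock",e@[np.cos(a),np.sin(a)],e@[-np.sin(a),np.cos(a)])
E
```

```text
t 6.4 tcp [ 0.5868 -0.2238  0.0792] tool x [ 0.671  0.742 -0.   ] y [ 0.742 -0.671  0.   ] z [ 0. -0. -1.] F [-0.1  0.2 -3.5] w 0.35109125893711884 50.20390003337525 q [ 0.4   0.59 -0.19  1.78  0.15  0.78 -0.59]
top [ 0.596  -0.3649  0.0809] 0.9
   top-part mean [ 0.5936 -0.3632  0.1057] rgb [ 89. 139.  95.] 191
side [ 0.5864 -0.2269  0.0837] 0.88
side [ 0.5977 -0.364   0.081 ] 0.77
   top-part mean [ 0.5935 -0.3581  0.1035] rgb [ 79. 125.  84.] 105
tcp in dock 0.0031485256908303752 0.0012791749316697595
```

View pics/side3.png

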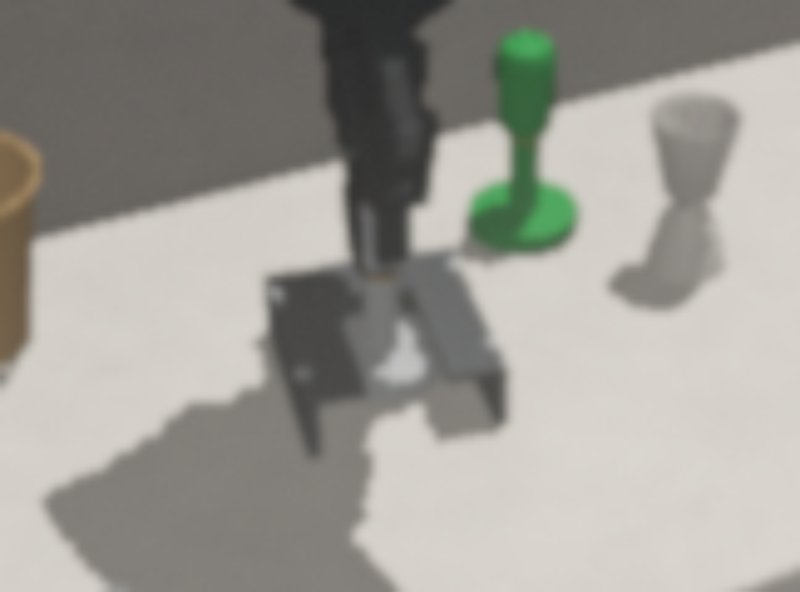

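The picture shows the foot under the roof and the neck at about (380,300), well along the slot. I'll creep the last few millimetres home.

>>> send_rows:
  deltas: "0 0.003 0.001 0; 0 0.005 0.002 0; 0 0.007 0.002 0; 0 0.008 0.003 0; 0 0.008 0.003 0"

```text
t: 7.2
eef_pos: [0.5926, -0.2287, 0.0761]
tool_rot: [-0.0, 0.914, 0.406, -0.0]
contact_force: [0.1, 0.0, -3.5]
gripper_width: 0.352
grasp_force: 50.2
```

>>> send_rows:
  deltas: "0 0.001 0 0; 0 0.002 0 0; 0 0.002 0 0"

```text
t: 7.5
eef_pos: [0.5935, -0.2293, 0.0761]
tool_rot: [-0.001, 0.914, 0.406, -0.0]
contact_force: [-2.5, 1.9, -2.1]
gripper_width: 0.348
grasp_force: 50.7
```

>>> send_rows:
  deltas: "0 -0.001 0 0; 0 -0.001 0.001 0; 0 -0.001 0.001 0"

```text
t: 7.8
eef_pos: [0.5933, -0.2291, 0.0754]
tool_rot: [0.0, 0.914, 0.406, 0.0]
contact_force: [-1.9, 1.1, -3.4]
gripper_width: 0.352
grasp_force: 50.4
```

>>> send_rows:
  deltas: "0 0 0.0007 0; 0 0 0.0014 0; 0 0 0.0014 0"

```text
t: 8.1
eef_pos: [0.5936, -0.229, 0.0752]
tool_rot: [0.0, 0.914, 0.406, 0.0]
contact_force: [-5.8, 2.5, 8.3]
gripper_width: 0.35
grasp_force: 51.5
```

The foot is down on the counter, so I release and rise straight up.

>>> send_rows:
  deltas: "0 0 0 0; 0 0 0 0; 0 0 0 0; 0 0 0 0; 0 0 0 0"
  claw: 1

```text
t: 8.6
eef_pos: [0.5934, -0.2293, 0.0739]
tool_rot: [0.0, 0.914, 0.406, 0.0]
contact_force: [0.6, 0.2, 0.0]
gripper_width: 0.999
grasp_force: 0.0
```

>>> send_rows:
  deltas: "0 0 -0.02 0; 0 0 -0.05 0; 0 0 -0.085 0; 0 0 -0.12 0; 0 0 -0.15 0"

```text
t: 9.1
eef_pos: [0.5935, -0.2293, 0.2259]
tool_rot: [0.0, 0.914, 0.406, 0.0]
contact_force: [0.2, -0.6, 0.0]
gripper_width: 0.999
grasp_force: 0.0
```

```bash
python3 - <<'E'
from h import *
status(); a=np.radians(-41.5)
for c in ("side","wrist"):
    p=bot.read_camera(c)
    for n in ("tamper_grip","jigger","spare_nozzle"):
        for r in bot.landmark_of(p,n):
            e=np.array(r["xyz"])[:2]-[.583,-.2215]
            print(c,n,np.round(r["xyz"],4),round(r["confidence"],2),"dock",(e@[np.cos(a),np.sin(a)]).round(4),(e@[-np.sin(a),np.cos(a)]).round(4))
    if c=="side": cv2.imwrite("pics/side4.png",cv2.resize(p["img"][100:300,110:380,::-1],(800,592)))
E
```

```text
t 9.1 tcp [ 0.5935 -0.2293  0.2259] tool x [0.67  0.742 0.001] y [ 0.742 -0.67   0.001] z [ 0.001 -0.    -1.   ] F [ 0.2 -0.6  0. ] w 0.9993958821864144 0.0 q [ 0.42  0.43 -0.21  1.66  0.1   1.06 -0.55]
side tamper_grip [ 0.5984 -0.365   0.0783] 0.81 dock 0.1066 -0.0973
side tamper_grip [ 0.5966 -0.2335  0.0798] 0.75 dock 0.0181 0.0
side jigger [ 5.124e-01 -3.775e-01 -3.000e-04] 0.91 dock 0.0505 -0.1636
side spare_nozzle [0.5426 0.0135 0.0019] 0.62 dock -0.186 0.1492
wrist tamper_grip [ 0.5922 -0.2261  0.0837] 0.88 dock 0.0099 0.0027
wrist tamper_grip [ 0.5979 -0.3629  0.079 ] 0.63 dock 0.1049 -0.096
wrist jigger [ 0.5066 -0.3791  0.0011] 0.71 dock 0.0472 -0.1687
wrist spare_nozzle [0.5404 0.009  0.0013] 0.61 dock -0.1846 0.1444
```

View pics/side4.png

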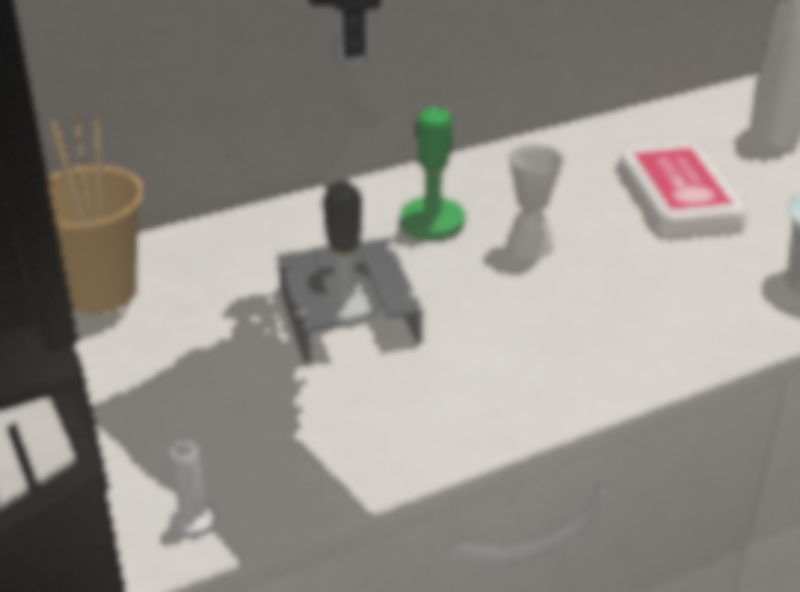

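The tamper stands upright at the slot's end, with its grip at (343,215). The gripper is clear of everything, and the jigger and nozzle haven't moved.

```bash
python3 -c "
from station import bot
print(bot.hand_in())"
```

```text
the job is handed in; nothing more can be done
None
```

The tamper is docked fully home, upright on the counter and released; the jigger and nozzle still stand where they were, and the job is handed in (no verdict was returned).

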